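# Unlock the lid stay and close the finds case

### The arm

A 6-joint arm with a two-finger parallel gripper is mounted at the origin on the work surface. World frame = base frame: x ahead of the robot, y to its left, z up, the work surface at z = 0. Lengths are in mm, angles in rad, forces in N, time in s.
With the tool pointing down it reaches from about 350 to 875 mm from the base axis. Payload 4.2 kg.
Tool frame: the origin (TCP) lies on the centre line of the jaws, within the pads' length; the fingertips stand 25 mm ahead of it and the grasp point (between the pads) lies 6 mm ahead of it; z points along the fingers, y is the direction in which the jaws open and shut (so a half turn about z gives the same grasp; the last joint's range is limited). The gripper opens to 85 mm and grips with 20 to 120 N. Pads are 22 mm wide; open, the fingers measure 114 mm over their backs; the gripper's body (76 mm by 85 mm) begins 54 mm behind the grasp point. The pads swing forward as they close: fully open they stand 13 mm farther back than shut.
Start: joints at [1.381, 0.385, 0.008, 0, -1.194, -0.259], TCP at [271.144, 563.099, 222.612] pointing down, gripper open.
Joint ranges: [-3.14, 3.14], [-1.21, 2.06], [-1.07, 1.41], [-3.16, 2.05], [-2.99, -0.16], [-3.1, 3.1]. Speed limits (rad/s): [2.79, 2.79, 3.14, 3.14, 3.14, 3.14].

### API

Orientations are given as a unit quaternion [x, y, z, w].
In Python, from bench import arm gives the robot as it stands.
- The arm moves only by the tool drive_tool, never from a script. Its argument "plan" is a list of rows, each a list of 2 entries, a list of its own where there are three numbers: the shift along the tool's x, y, z in m, then the turn about the tool's z in degrees. A call has 1 to 12 rows; each row shifts and turns the commanded pose from where the row before left it, along the tool's axes as they then stand; what a row does not reach is not made up. A row lasts 1/8 s, in which the tool goes at most 62.5 mm and 10.7 degrees, less where a joint would pass 70% of its speed; a pose out of reach is approached as far as the arm can. A call with a gripper value outside its range is refused whole. "fingers" is the closure, from -1 (fully open) to 1 (shut), so that 0 is half open, set as the call begins (left out, the last holds). The fingers move at their own pace and stop on an object; the grip force is fixed at half the most. Time passes only in rows, so rows that do not move let the fingers close. It gives the time, the measured TCP pose, the force and the opening at its end, in the units of the state.
- arm.read_state(): the state, without advancing time (a new reading comes with each control period).
- arm.get_image(name): name is "side" or "top" or "wrist"; returns a dict with "image" (384x512x3 uint8, red, green, blue), "K" (3x3 intrinsics, pixels), "dist" ([k1, k2, p1, p2, k3] as OpenCV has them; the pictures are not rectified), "R" (3x3) and "t" (3): a world point X has camera coordinates R X + t. Camera axes: x right, y down, z forward; pixel columns grow to the right and rows downward; lengths in mm; the calibration is good to about 2 mm. A picture is of the moment at which its call begins. There is no depth.
- arm.job_done(): hands the job in, once; it reports no verdict.
The state is a dict: "clock": time; "joints": joint angles; "joint_vel": joint speeds; "joint_efforts": joint torques, N m; "position": TCP position; "ee_rot": TCP orientation; "contact_force": force on the tool from outside, world axes, zero at the start; "wrist_torque": the same for the moment, N m; "gripper_width": finger opening in mm.
Only numpy, scipy, OpenCV 4.12 (cv2) and the standard library are available. Lean on these libraries where they do the work, as an engineer would, in place of code of your own. Each camera call takes 0.05 s, during which the arm holds its last target.

### The job

The ring case on the sorting table is held open by the folding metal stay on its end. Take the stay's knee by its knob and ease it up past centre so that it unlocks while the lid is still up, then lower the lid slowly without slamming it, and press it shut near its front edge steadily with about 10 N for a second to seat the dust seal. Never load the lid with more than 35 N, leave the lid closed and let go, and do not disturb the things lying around.

Things in the scene. Friction and masses are not known exactly. Their poses are not given: they have to be found in the camera images.
- case: Fixed open plywood case, 200 (x) by 280 (y) by 100 mm high, walls 9 mm, full of rows of rings, on levelling feet. Origin: centre of its underside, 2 to 20 mm above the table. The lid's hinge line runs along y at x=+100, z=100 mm; its front is -x. The steel folding stay is on the outside of the +y end (y=140 to 160 mm).
- lid: Plywood lid 200 x 280 x 12 mm, 0.3-0.55 kg. Origin mid hinge line (case 100, 0, 100 mm); extends along its own -x; own +z points out of its outer face (12.5 mm off); y is the hinge axis. Lid angle = its z from vertical: 0 shut (top at case z=112.5), 1.41 rad at start, outer face away from the case's front. Stiff hinge (0.62 N m) outweighs its weight: it stays where left, push it down from its outer face.
- lid_front (a point): Point on the lid's outer face, 170 mm from the hinge (30 mm from the free front edge), midway along y: the place to push and press. Axes as the lid's. Shut, it lies at case (-70, 0, 112.5 mm) on a firm seal: pressed with a gripper, the force rises some 10 to 15 N per mm.
- knee (a joint): Stay's knee angle, rad: 0 both arms in line (dead centre), -0.14 locked on its stop (knee sagging), positive unlocked and folding, 2.1 with the lid shut. Friction 0.16 N m, stays where left. Lid and stay move as one: the lid hardly moves near centre, it is at 1.35 rad at knee 0.4, 1.27 at 0.6. Pushing the lid folds the knee further once it is past about 0.3.
- stay_arm: Stay's lower arm, steel bar 13 x 5 mm, 85 mm between pins, turning in the case's x-z plane. Origin on its fixed pin at case (-50, 149, 35 mm); own x points to the knee, 40 degrees above the case's +x at start; swings up and to the front, to 119 degrees with the lid shut (66 at knee 0.6). The 116 mm upper arm joins the knee to the lid's edge, 75 mm from the hinge.
- knob (a point): Middle of the round steel finger knob sticking out level from the knee along the case's +y, free from above: 14 mm diameter, from case y=158 to 208 mm, with a 22 mm flange on the last 5 mm; point at y=185 mm. Fixed to the lower arm, it moves on an 85 mm circle about that arm's pin. Easing it over centre takes about 3-8 N.
- book: Bystander: blue hardback, 160 by 220 by 42 mm, origin under its centre.
- stapler: Bystander: grey and black stapler, 140 by 34 by 45 mm, origin under its centre.
- ring_tray: Bystander: clear tray with rings, 180 by 240 by 35 mm, origin under its centre.
- notepad: Bystander: notepad with pen, 100 by 140 by 20 mm, origin under its centre.

How it is judged (in metres and radians):
On the way, in this order (a step that is already met when the one before it is completed fails the run):
1. the knee is past centre by at least 0.12 rad (unlocked) while the lid is still up (above 1.1 rad) (value of joint knee above 0.12 rad and angle between lid's own z axis and vertical above 1.1 rad), for 0.1 s.
2. the lid is shut (below 0.02 rad) and is pressed on with 8 to 12 N for 0.4 s (angle between lid's own z axis and vertical below 0.02 rad and contact force between lid and anything else between 8 and 12 N), for 0.4 s.
At the end, for the whole second after the job is handed in: the lid lies shut on the case (hinge below 0.02 rad, about 4 mm at its front edge) and at rest (angle between lid's own z axis and vertical below 0.02 rad and angular speed of lid below 0.05 rad/s); the robot touches nothing.
It fails at once if the lid is slammed (turns faster than 1.5 rad/s) (angular speed of lid above 1.5 rad/s).
It fails at once if more than 35 N on the lid (contact force between lid and anything else above 35 N).
It fails at once if a bystander is moved by more than 20 mm (distance of any of book, stapler, ring_tray, notepad from where it was at the start of the episode above 0.02 m).
It also fails if it takes over 72 s, if anything falls off the work surface, if the arm or the gripper's body presses on something with over 40 N, if the wrist force passes 120 N, or if a joint passes its speed limit or range.

## Working session

There is one attempt and no reset: what is moved stays moved. The work goes in short steps, Python scripts to look and compute and a tool call to move; the robot and the scene stay as the last step left them, time stands still between calls to the robot, and variables do not carry over. Pictures are saved under pics/ and viewed, and the job is handed in when it is done.

Besides the shell and the picture viewer there is one more tool, called after "Request:" as name(argument=value, ...) on one line, values as JSON. drive_tool: Moves the arm, as the interface text tells. Its arguments: {"type":"object","properties":{"plan":{"type":"array"},"fingers":{"type":"number"}},"required":["plan"]}

```bash
mkdir -p pics; ls; python3 - <<'E'
from bench import arm
import cv2,json
s=arm.read_state();print(s)
for n in("side","top","wrist"):
    d=arm.get_image(n);cv2.imwrite(f"pics/{n}0.png",d["image"][:,:,::-1]);print(n,d["K"],d["dist"],d["R"],d["t"])
E
```

```text
pics
{'clock': 0.0, 'joints': array([ 1.38057346e+00,  3.85545651e-01,  6.64295677e-03, -5.14107058e-04,
       -1.19399995e+00, -2.58583568e-01]), 'joint_vel': array([ 8.77808281e-04,  7.44462353e-05, -2.27015866e-03, -5.09264395e-04,
       -9.58550108e-04,  7.18828343e-04]), 'joint_efforts': array([-2.17905936e-04, -3.92290485e+01,  1.88406086e+01,  4.18613479e+00,
       -4.55878529e-03, -5.52391327e-06]), 'position': array([270.90961516, 562.57002608, 221.53264878]), 'ee_rot': array([ 9.74905404e-01, -2.22616907e-01, -2.02791154e-04,  1.06070766e-03]), 'contact_force': array([-0.07156693, -0.36481607,  0.43115993]), 'wrist_torque': array([-0.04813186, -0.00141428, -0.00271496]), 'gripper_width': 85.17222990926591}
side [[363.54469467   0.         257.15680741]
 [  0.         363.54469467 191.86062952]
 [  0.           0.           1.        ]] [-0.06471029  0.          0.          0.          0.        ] [[ 0.99785167 -0.06531614 -0.00508328]
 [-0.04659125 -0.65295322 -0.75596386]
 [ 0.0460575   0.75457663 -0.65459362]] [-486.50162456  149.19999193 1456.14369599]
top [[404.64489773   0.         255.98310118]
 [  0.         404.64489773 201.06073584]
 [  0.           0.           1.        ]] [-0.06438931  0.          0.          0.          0.        ] [[ 0.01038635 -0.99991945 -0.00729492]
 [-0.99766526 -0.00986993 -0.06757674]
 [ 0.06749929  0.00797976 -0.99768741]] [ -20.27125102  509.55185878 1667.97114516]
wrist [[296.15270803   0.         256.67129708]
 [  0.         296.15270803 193.63568602]
 [  0.           0.           1.        ]] [-0.06424411  0.          0.          0.          0.        ] [[-0.43416312 -0.90083351  0.00117103]
 [-0.85053851  0.41035067  0.32893248]
 [-0.29679393  0.14181435 -0.94435272]] [623.70702345 -44.33743075 379.78597625]
```

View pics/side0.png

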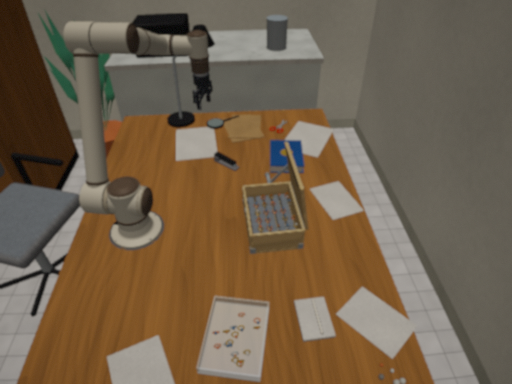

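View pics/top0.png

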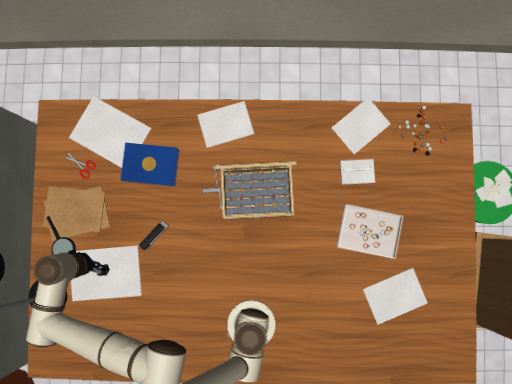

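View pics/wrist0.png

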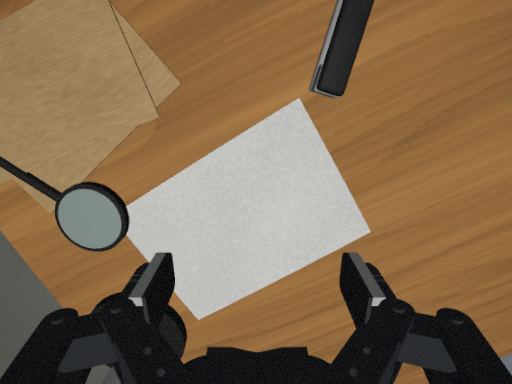

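The top view shows the case at about cols 220-295, rows 163-217. The front faces the robot, the lid is up at the far edge, and the knob sticks out left at about (204-220, 190). The book is at (150,164) and the stapler at (154,235). I'll zoom in.

```bash
python3 - <<'E'
import cv2
a=cv2.imread("pics/top0.png");cv2.imwrite("pics/topz.png",cv2.resize(a[145:235,190:310],None,fx=6,fy=6,interpolation=cv2.INTER_CUBIC))
a=cv2.imread("pics/side0.png");cv2.imwrite("pics/sidez.png",cv2.resize(a[130:260,220:330],None,fx=4.5,fy=4.5,interpolation=cv2.INTER_CUBIC))
E
```

```text
(no output)
```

View pics/topz.png

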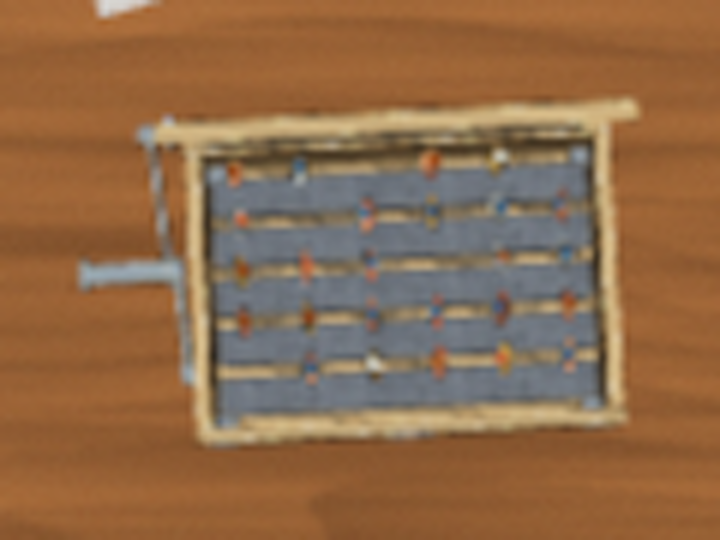

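View pics/sidez.png

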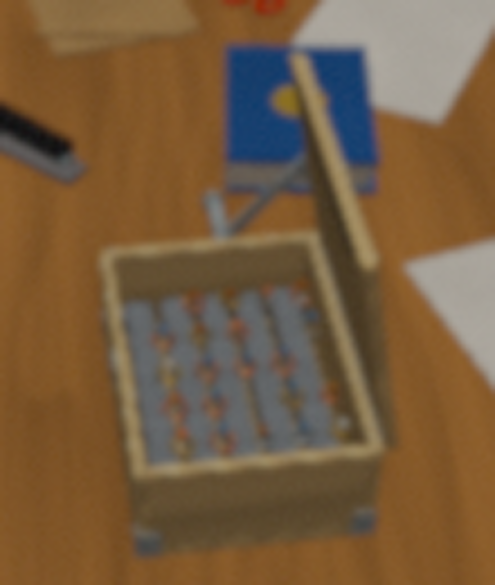

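```bash
cat > h.py <<'E'
import numpy as np,cv2
from bench import arm
def cams():
    return {n:arm.get_image(n) for n in("side","top")}
def ray(d,px):
    u=cv2.undistortPoints(np.array([[px]],float),d["K"],np.array(d["dist"])).ravel()
    R=np.array(d["R"]);C=-R.T@np.array(d["t"]);v=R.T@np.array([u[0],u[1],1]);return C,v/np.linalg.norm(v)
def onz(d,px,z):
    C,v=ray(d,px);return C+v*(z-C[2])/v[2]
def tri(rs):
    A=np.zeros((3,3));b=np.zeros(3)
    for C,v in rs:
        P=np.eye(3)-np.outer(v,v);A+=P;b+=P@C
    X=np.linalg.solve(A,b);return X,[np.linalg.norm((np.eye(3)-np.outer(v,v))@(X-C)) for C,v in rs]
def proj(d,X):
    r=cv2.Rodrigues(np.array(d["R"]))[0]
    return cv2.projectPoints(np.array(X,float).reshape(-1,3),r,np.array(d["t"],float),d["K"],np.array(d["dist"]))[0].reshape(-1,2)
E
python3 - <<'E'
from h import *
c=cams();np.set_printoptions(precision=1,suppress=True)
T=lambda x,y:(190+(x+.5)/6-.5,145+(y+.5)/6-.5)
S=lambda x,y:(220+(x+.5)/4.5-.5,130+(y+.5)/4.5-.5)
P={"front+y":(T(200,437),S(103,250)),"front-y":(T(627,418),S(135,473)),"hinge-y":(T(610,115),S(378,450)),
"knobtip":(T(80,273),S(211,192)),"knobroot":(T(180,272),S(221,235)),"lid-y":(T(637,105),S(374,262)),"lid+y":(T(150,130),S(298,56))}
for k,(a,b) in P.items():
    X,e=tri([ray(c["top"],a),ray(c["side"],b)]);print(k,X,np.round(e,1), "top@110",onz(c["top"],a,110),"side@110",onz(c["side"],b,110))
E
```

```text
front+y [436.5 113.5 108.9] [1.3 1.3] top@110 [437.8 113.4 110. ] side@110 [435.3 112.1 110. ]
front-y [ 451.8 -165.7  113.3] [1.1 1.1] top@110 [ 453. -166.  110.] side@110 [ 450.8 -162.7  110. ]
hinge-y [ 648.5 -153.5  112.2] [4.1 4.1] top@110 [ 652.9 -154.   110. ] side@110 [ 644.8 -151.9  110. ]
knobtip [543.  194.7 107.1] [2.1 2.1] top@110 [544.8 194.2 110. ] side@110 [540.6 190.7 110. ]
knobroot [545.4 128.5 107.9] [0.9 0.9] top@110 [546.1 128.3 110. ] side@110 [544.3 125.9 110. ]
lid-y [ 626.3 -153.8  308.8] [0.5 0.5] top@110 [ 659.8 -171.8  110. ] side@110 [678.5  77.8 110. ]
lid+y [609.  128.4 300.5] [1.9 1.9] top@110 [640.2 149.7 110. ] side@110 [652.4 418.1 110. ]
```

The front rim corners triangulate to 279.6 mm apart, against 280 mm given. Rim z is about 110.5, so the underside is about 10 mm above the table. Yaw is about +3.1° and the case centre is about (544, -21). The knob point should then be at about (549, 165, 100). I'll turn the jaws along case x, move over the knob and look again.

Request:
drive_tool(plan=[[[0, 0, 0], 10.2], [[0, 0, 0], 10.2], [[0, 0, 0], 10.2], [[0, 0, 0], 10.2], [[0, 0, 0], 10.2], [[0, 0, 0], 10.2], [[0.05, -0.032, 0], 0], [[0.05, -0.032, 0], 0], [[0.05, -0.032, 0], 0], [[0.05, -0.032, 0], 0], [[0.05, -0.032, 0], 0], [[0.05, -0.032, 0], 0]], fingers=-1)

```text
clock: 1.75
position: [479.8, 272.3, 222.8]
ee_rot: [0.726, -0.688, 0.0, -0.0]
contact_force: [-0.3, 0.6, 0.5]
gripper_width: 85.3
```

Request:
drive_tool(plan=[[[0.05, -0.032, 0], 0], [[0.05, -0.032, 0], 0], [[0, 0, 0], 0], [[0, 0, 0], 0]])

```text
clock: 2.25
position: [548.2, 177.3, 222.4]
ee_rot: [0.726, -0.688, -0.0, 0.0]
contact_force: [-0.3, -0.5, 0.5]
gripper_width: 85.5
```

```bash
python3 - <<'E'
from h import *
d=arm.get_image("wrist");cv2.imwrite("pics/w1.png",d["image"][:,:,::-1])
s=arm.read_state();print(s["clock"],s["position"],s["ee_rot"],s["contact_force"],s["joints"])
np.savez("w1.npz",**{k:d[k] for k in("K","dist","R","t")})
E
```

```text
2.3 [547.90536793 177.96117916 222.50782066] [ 7.26102391e-01 -6.87586572e-01 -1.29524599e-04  8.15472604e-05] [-0.27365947  0.09200995 -0.48370577] [ 5.95010502e-01  3.01952101e-01 -1.15470369e-01 -2.38152628e-04
 -1.15358905e+00 -5.40437646e-01]
```

View pics/w1.png

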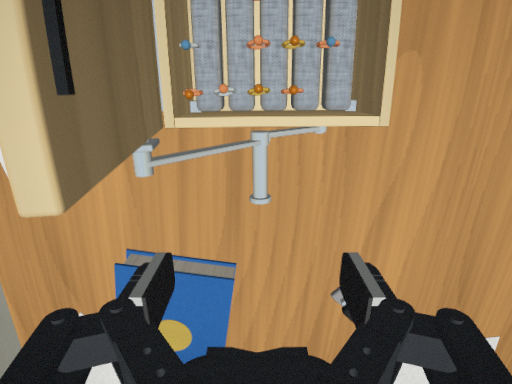

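The wrist view shows the knob shaft running from (261,138) to (260,200), with the flange at the bottom. It's vertical in the picture, so the jaws are aligned with it. The case rim's +y edge runs from (165,125) to (388,122).

```bash
python3 - <<'E'
from h import *
np.set_printoptions(precision=1,suppress=True)
d=dict(np.load("w1.npz"))
a=cv2.imread("pics/w1.png").astype(int)
for r in (150,165,180,190,198):
    g=a[r,235:290]; m=(g[:,0]>g[:,2]-25)  # grey vs wood
    c=np.where(m)[0]+235; print(r,c.min(),c.max())
for z in(98,100,102): print(z,[onz(d,p,z) for p in((260.5,150),(260.5,190),(260.5,197))], "flange end top",onz(d,(260.5,203),z))
for p in((389,124),(160,125)): print("rim",onz(d,p,110.5))
ey=np.array([-.0547,.9985,0]);ex=np.array([.9985,.0547,0]);C=np.array([544,-20.6,10.5])
pts=[C+ex*x+ey*y+np.array([0,0,z]) for x,y,z in((15.1,208,89.6),(15.1,158,89.6),(-100,140,100),(100,140,100),(-50,149,35))]
print(proj(d,pts))
E
```

```text
150 253 266
165 253 266
180 253 266
190 253 266
198 250 270
98 [array([544.5, 145.1,  98. ]), array([542.3, 184.6,  98. ]), array([541.9, 191.9,  98. ])] flange end top [541.5 198.2  98. ]
100 [array([544.6, 144.7, 100. ]), array([542.3, 183.9, 100. ]), array([541.9, 191.2, 100. ])] flange end top [541.6 197.5 100. ]
102 [array([544.6, 144.4, 102. ]), array([542.4, 183.3, 102. ]), array([542. , 190.4, 102. ])] flange end top [541.6 196.7 102. ]
rim [432.9 113.1 110.5]
rim [634.2 125.  110.5]
[[254.8 193.6]
 [254.6 142.5]
 [384.9 124.5]
 [157.7 124.5]
 [314.5 126. ]]
```

Request:
drive_tool(plan=[[[0.0077, 0.005, 0.03], 0], [[0, 0, 0.03], 0], [[0, 0, 0.03], 0], [[0, 0, 0.02], 0], [[0, 0, 0], 0], [[0, 0, 0], 0]])

```text
clock: 3.05
position: [544.1, 170.7, 113.7]
ee_rot: [0.727, -0.687, 0.0, -0.001]
contact_force: [0.9, -0.4, 0.6]
gripper_width: 85.5
```

```bash
python3 - <<'E'
from h import *
d=arm.get_image("wrist");cv2.imwrite("pics/w2.png",d["image"][:,:,::-1])
s=arm.read_state();print(s["clock"],s["position"],s["contact_force"])
E
```

```text
3.1 [544.23513276 170.56048671 113.93164907] [-0.53886313  0.57402015  0.35857366]
```

View pics/w2.png

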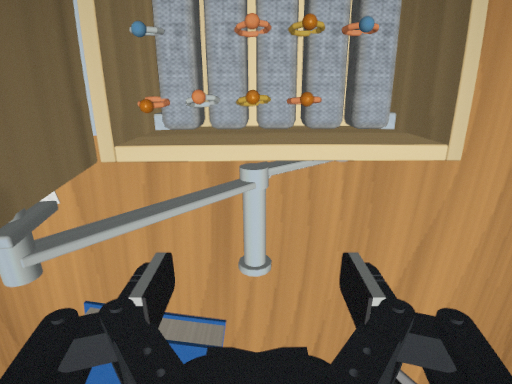

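The knob is laterally centred: shaft at col 255, jaw centre at 257. Next I'll check where the pads sit along its length by projecting the grasp point.

```bash
python3 - <<'E'
from h import *
np.set_printoptions(precision=1,suppress=True)
d=arm.get_image("wrist");s=arm.read_state();P=s["position"]
for y in(-11,0,11):print(y,proj(d,[P+[0,y,-6],P+[0,y,-14],P+[0,y,-20]]).ravel())
d1=dict(np.load("w1.npz"))
# tri flange end & knee collar between w1 and w2, plus top
for n,a,b in(("flange end",(260,203),(255,273)),("collar inner",(261,131),(254,165))):
    print(n,tri([ray(d1,a),ray(d,b)]))
E
```

```text
-11 [254.9 224.  255.  218.4 255.  214.5]
0 [253.9 240.8 254.  234.6 254.1 230.3]
11 [252.9 256.8 253.1 250.1 253.2 245.4]
flange end (array([542.2, 196.4, 102.9]), [np.float64(0.04826589280731071), np.float64(0.048265892807066946)])
collar inner (array([545.8, 127.9,  93.9]), [np.float64(0.803983096420786), np.float64(0.8039830964207973)])
```

Request:
drive_tool(plan=[[[0.003, 0, 0.002], 0], [[0, 0, 0], 0], [[0, 0, 0], 0], [[0, 0, 0], 0], [[0, 0, 0], 0], [[0, 0, 0], 0], [[0, 0, 0], 0], [[0, 0, 0], 0]], fingers=1)

```text
clock: 4.15
position: [543.9, 166.5, 110.6]
ee_rot: [0.726, -0.688, 0.0, -0.0]
contact_force: [-0.3, -0.3, 0.7]
gripper_width: -0.3
```

```bash
python3 - <<'E'
from h import *
d=arm.get_image("wrist");cv2.imwrite("pics/w3.png",d["image"][:,:,::-1])
s=arm.read_state();print(s["clock"],s["position"],s["contact_force"],s["gripper_width"])
E
```

```text
4.2 [543.88797917 166.5237323  110.60337845] [-0.10239083  0.72505022  0.41232336] 0.12908862594354328
```

View pics/w3.png

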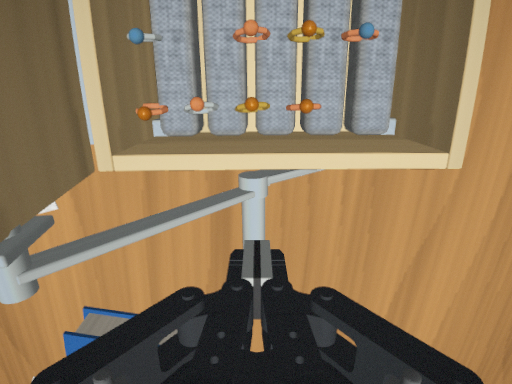

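The fingers read 0 mm and sit over the knob in the picture, so they closed on nothing. I'll recheck the heights.

```bash
python3 - <<'E'
from h import *
np.set_printoptions(precision=1,suppress=True)
d=arm.get_image("wrist");s=arm.read_state();P=s["position"];print(P,s["clock"])
for y in(-11,0,11):print(y,proj(d,[P+[0,y,-6],P+[0,y,-14],P+[0,y,-25]]).ravel())
C=-d["R"].T@d["t"];print("cam-P",C-P)
a=cv2.imread("pics/w2.png").astype(int)
for r in (200,220,240,250):
    g=a[r,225:290]; m=(g[:,0]>g[:,2]-25); c=np.where(m)[0]+225; print(r,c.min(),c.max())
b=cv2.imread("pics/w3.png");cv2.imwrite("pics/w3z.png",cv2.resize(b[160:384,180:340],None,fx=3.4,fy=2.6))
c=cams();
for n in c: cv2.imwrite(f"pics/{n}3.png",c[n]["image"][:,:,::-1])
u=proj(c["side"],[P])[0];print(u);x,y=int(u[0]),int(u[1])
cv2.imwrite("pics/side3z.png",cv2.resize(c["side"]["image"][y-60:y+60,x-60:x+60,::-1],None,fx=5,fy=5,interpolation=cv2.INTER_CUBIC))
E
```

```text
[543.9 166.5 110.6] 4.25
-11 [254.8 224.3 254.9 218.7 255.  211.7]
0 [253.9 241.1 254.  234.9 254.1 227.2]
11 [252.9 257.1 253.1 250.5 253.3 242.1]
cam-P [  2.9 -84.6 150.9]
200 243 265
220 243 265
240 244 265
250 244 265
[267.8 175.6]
```

View pics/w3z.png

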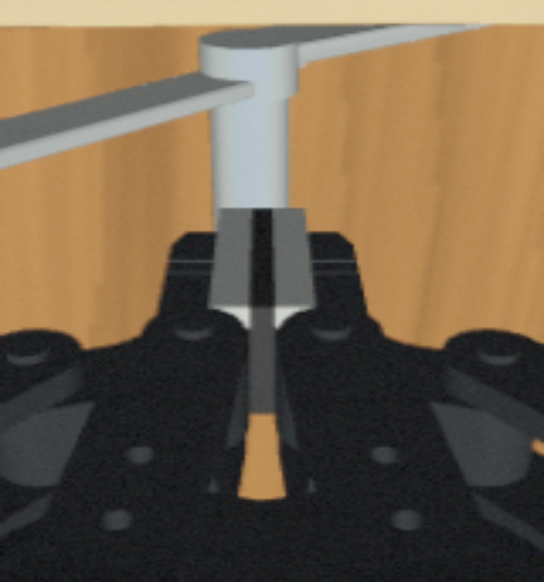

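View pics/side3z.png

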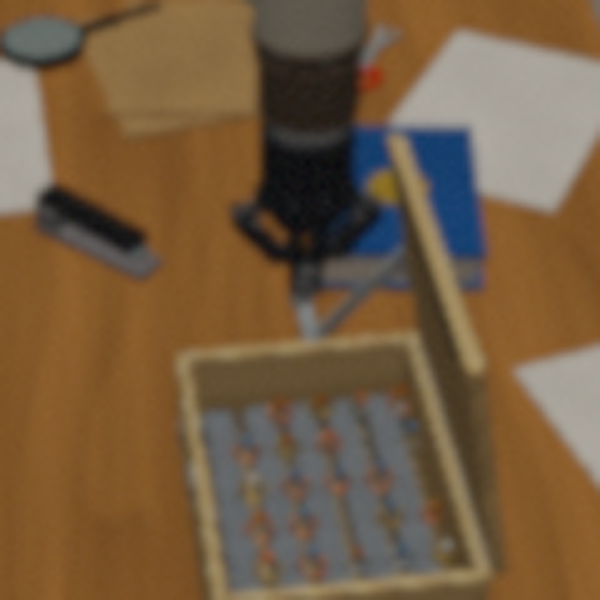

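```bash
python3 - <<'E'
from h import *
np.set_printoptions(precision=1,suppress=True)
d=arm.get_image("wrist");s=arm.read_state();P=s["position"];print(P,s["clock"],s["joints"])
C,v=ray(d,(257,240))
for y in(-11,-4,0,4,11):
    t=(P[1]+y-C[1])/v[1];print(y,(C+v*t-P))
C,v=ray(d,(257,278))
for y in(-11,-4,0,11):
    t=(P[1]+y-C[1])/v[1];print(y,(C+v*t-P))
c=cams()
for z in(0,-25):print(z,proj(c["side"],[P+[0,0,z]]),proj(c["top"],[P+[0,0,z]]))
E
```

```text
[543.9 166.5 110.6] 4.4 [ 0.6  0.4 -0.3  0.  -0.9 -0.5]
-11 [ -1.3 -11.   13.1]
-4 [-1.7 -4.  -0. ]
0 [-1.9  0.  -7.5]
4 [ -2.1   4.  -15. ]
11 [ -2.5  11.  -28.1]
-11 [ -1.2 -11.   46.4]
-4 [-1.6 -4.  36.5]
0 [-1.8  0.  30.8]
11 [-2.5 11.  15.2]
0 [[267.8 175.6]] [[209.9 190.4]]
-25 [[267.7 180.2]] [[210.6 191. ]]
```

All three cues agree that the fingertips sit about 13 mm above the reported TCP, not 25 mm below it:
- wrist ray to the tips
- open-gap pixel width
- side view

So they closed above the knob. I'll reopen, go down in stages and check by image.

Request:
drive_tool(plan=[[[0, 0, 0], 0], [[0, 0, 0], 0], [[0, 0, 0], 0], [[0, 0, 0], 0], [[0, 0, 0], 0], [[0, 0, 0.01], 0], [[0, 0, 0.01], 0], [[0, 0, 0], 0]], fingers=-1)

```text
clock: 5.5
position: [543.0, 166.0, 89.1]
ee_rot: [0.726, -0.688, -0.0, 0.001]
contact_force: [0.0, 0.1, 0.2]
gripper_width: 85.2
```

```bash
cat > shot.py <<'E'
from h import *
import sys
n=sys.argv[1];tag=sys.argv[2];d=arm.get_image(n);I=d["image"][:,:,::-1]
if n!="wrist":
    s=arm.read_state();x,y=proj(d,[s["position"]])[0].astype(int);y=max(y,60);x=max(x,60);I=cv2.resize(I[y-60:y+60,x-60:x+60],None,fx=5,fy=5,interpolation=cv2.INTER_CUBIC)
    print("crop origin",x-60,y-60)
cv2.imwrite(f"pics/{tag}.png",I)
s=arm.read_state();print(s["clock"],s["position"],s["contact_force"],s["gripper_width"])
E
python3 shot.py wrist w4; python3 shot.py side s4
```

```text
5.55 [543.50931087 166.2276517   89.77008804] [-0.35180641 -0.09704151  0.21787866] 85.27961496818547
crop origin 207 119
5.6 [543.84648251 166.44903448  90.27308026] [ 0.61428192 -0.8769291   0.52216971] 85.54958400265741
```

View pics/w4.png

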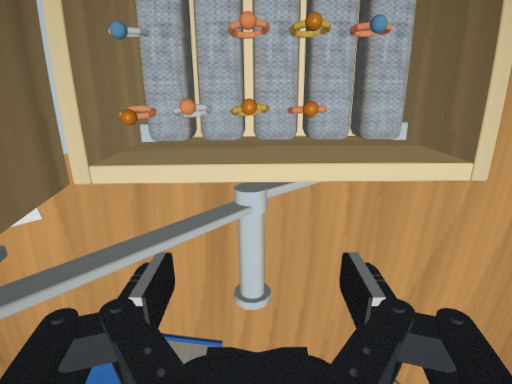

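View pics/s4.png

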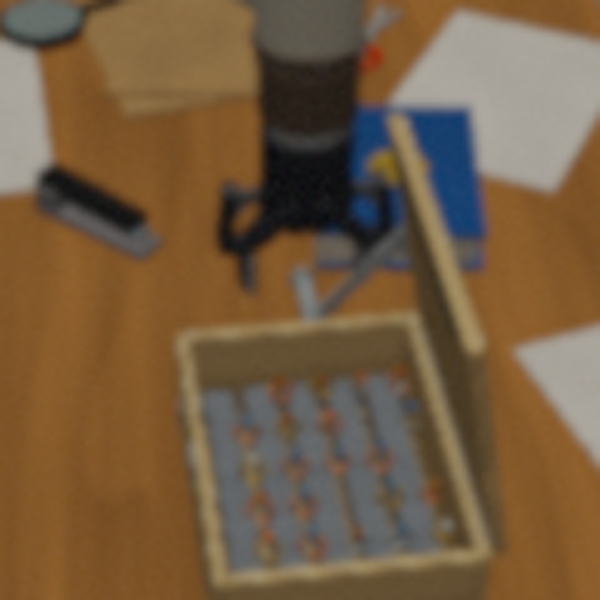

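The knob shaft is now at col 251, rows 205-300, and its width puts it at about 160 mm depth. The open tips are still just short of it. I'll go 18 mm lower and 3 mm toward +x, then look.

Request:
drive_tool(plan=[[[0, -0.003, 0.006], 0], [[0, 0, 0.006], 0], [[0, 0, 0.006], 0], [[0, 0, 0], 0], [[0, 0, 0], 0]])

```text
clock: 6.22
position: [547.0, 166.7, 72.6]
ee_rot: [0.726, -0.688, 0.0, -0.0]
contact_force: [-0.0, -0.2, 0.6]
gripper_width: 85.5
```

```bash
python3 shot.py wrist w5; python3 shot.py side s5
```

```text
6.275 [547.00455025 166.76008084  72.78508674] [ 0.27378992 -0.0290666  -0.37714327] 85.41500164419466
crop origin 208 122
6.325 [547.06131907 166.76070427  72.86142068] [-0.38725823  0.8680599  -0.34715162] 85.27040247548128
```

View pics/w5.png

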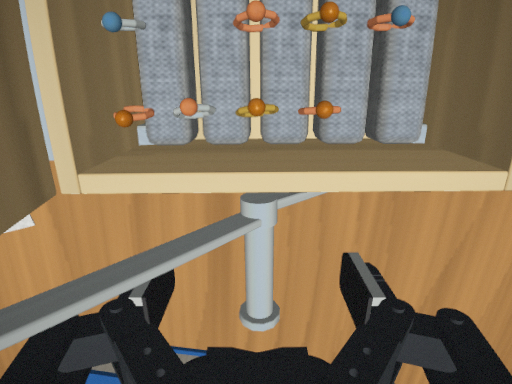

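View pics/s5.png

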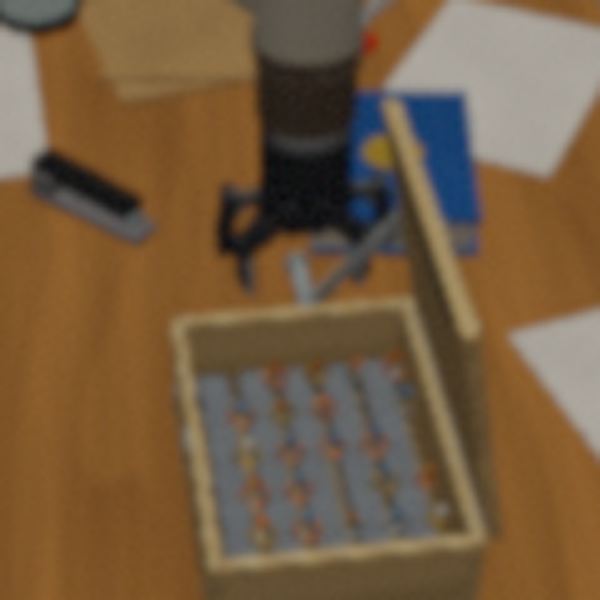

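The shaft is centred between the jaws (col 260) and at tip depth. The left finger passes behind the upper stay arm without touching it. Closing.

Request:
drive_tool(plan=[[[0, 0, 0.001], 0], [[0, 0, 0], 0], [[0, 0, 0], 0], [[0, 0, 0], 0], [[0, 0, 0], 0], [[0, 0, 0], 0], [[0, 0, 0], 0]], fingers=1)

```text
clock: 7.2
position: [546.0, 166.6, 71.8]
ee_rot: [0.726, -0.688, -0.0, 0.001]
contact_force: [-6.0, 0.8, 4.6]
gripper_width: 11.4
```

```bash
python3 shot.py wrist w6
```

```text
7.25 [546.00182454 166.5351283   71.7535443 ] [-5.15825114  1.04617667  4.88926786] 12.267530051906087
```

View pics/w6.png

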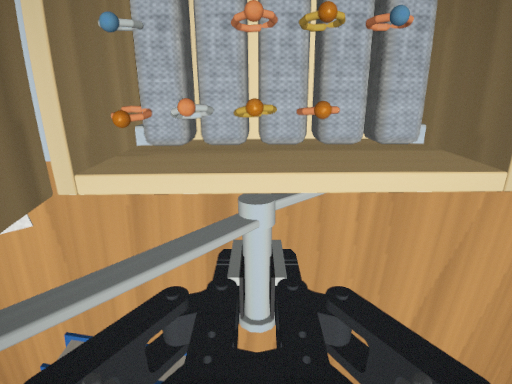

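The opening is 12 mm against a 14 mm shaft, and the tool is pushed up 4.6 N. The tips are biting just above the shaft's middle, so I'll reopen, go 12 mm deeper and regrip.

Request:
drive_tool(plan=[[[0, 0, 0], 0], [[0, 0, 0], 0], [[0, 0, 0], 0], [[0, 0, 0], 0], [[0, 0, 0], 0], [[0, 0.001, 0.006], 0], [[0, 0, 0.006], 0], [[0, 0, 0], 0]], fingers=0)

```text
clock: 8.25
position: [545.4, 166.3, 58.7]
ee_rot: [0.726, -0.688, -0.0, 0.001]
contact_force: [0.7, -0.1, 0.5]
gripper_width: 42.6
```

```bash
python3 shot.py wrist w7
```

```text
8.3 [545.68826597 166.49233723  59.1381026 ] [ 0.58959639  0.27850673 -0.59272357] 42.57083321529378
```

View pics/w7.png

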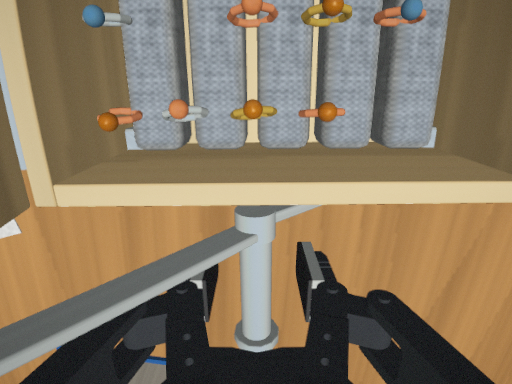

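Request:
drive_tool(plan=[[[0, 0, 0], 0], [[0, 0, 0], 0], [[0, 0, 0], 0], [[0, 0, 0], 0], [[0, 0, 0], 0]], fingers=1)

```text
clock: 8.93
position: [546.0, 166.7, 59.9]
ee_rot: [0.726, -0.688, 0.0, -0.0]
contact_force: [-0.3, -0.2, 2.3]
gripper_width: 12.7
```

```bash
python3 shot.py wrist w8
```

```text
8.975 [545.98566434 166.71981033  59.87687323] [-0.37755891  0.2536891   2.07648683] 12.506661789084593
```

View pics/w8.png

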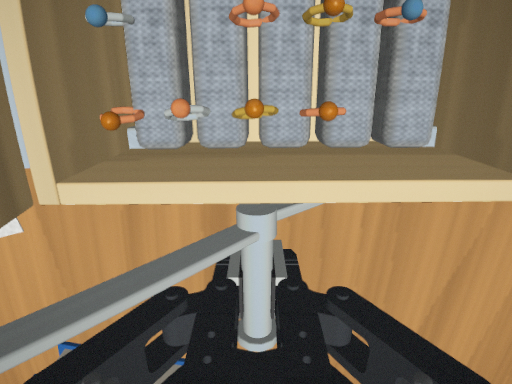

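Grip is solid: 12.5 mm again at a deeper position, with the shaft between the pads. Now I'll move along the 85 mm arc, the first 9° as a check.

Request:
drive_tool(plan=[[[0, 0.0029, -0.0034], 0], [[0, 0.0032, -0.0031], 0], [[0, 0.0032, -0.0031], 0], [[0, 0, 0], 0]])

```text
clock: 9.48
position: [537.7, 166.2, 69.5]
ee_rot: [0.726, -0.688, 0.001, -0.001]
contact_force: [4.9, -1.5, -1.8]
gripper_width: 12.5
```

Request:
drive_tool(plan=[[[0, 0.0035, -0.0028], 0], [[0, 0.0035, -0.0026], 0], [[0, 0.0038, -0.0025], 0], [[0, 0.0038, -0.0022], 0], [[0, 0.0039, -0.0021], 0], [[0, 0.0041, -0.0018], 0], [[0, 0, 0], 0], [[0, 0, 0], 0]])

```text
clock: 10.48
position: [517.5, 165.1, 84.9]
ee_rot: [0.726, -0.687, 0.002, -0.003]
contact_force: [9.2, -5.7, -0.2]
gripper_width: 12.5
```

```bash
python3 shot.py wrist w9;  python3 shot.py side s9
```

```text
10.525 [517.45902642 165.1080626   84.84799659] [ 8.00704756 -4.70330858 -0.86711801] 12.32979272729366
crop origin 201 120
10.575 [517.46674944 165.08098247  84.86075489] [ 9.0662199  -5.66779279 -0.90251182] 12.065924789723484
```

View pics/w9.png

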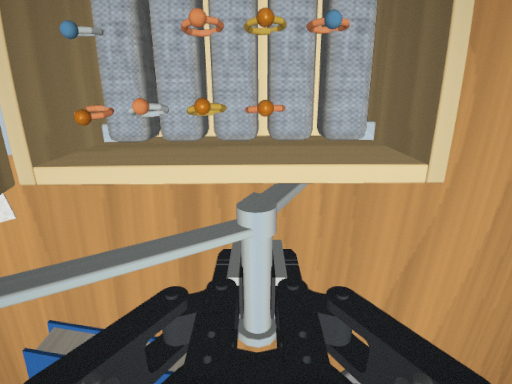

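View pics/s9.png

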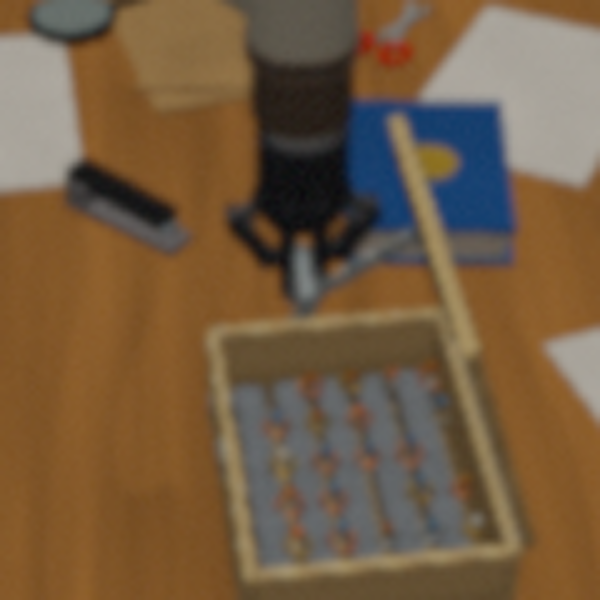

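The knee is over centre: the arm moved (-28.5, +25) mm, so it is at about 66°, and the lid leans forward. I'll open and lift clear.

Request:
drive_tool(plan=[[[0, 0, 0], 0], [[0, 0, 0], 0], [[0, 0, 0], 0], [[0, 0, 0], 0], [[0, 0, -0.01], 0], [[0, 0, -0.03], 0], [[0, 0, -0.04], 0], [[0, 0, -0.05], 0], [[0, 0, -0.06], 0], [[0, 0, -0.06], 0], [[0, 0, 0], 0], [[0, 0, 0], 0]], fingers=-0.2)

```text
clock: 12.08
position: [513.5, 164.8, 333.3]
ee_rot: [0.726, -0.688, -0.0, -0.0]
contact_force: [0.1, -0.3, -0.8]
gripper_width: 51.1
```

```bash
python3 - <<'E'
from h import *
d=arm.get_image("side");cv2.imwrite("pics/s10.png",cv2.resize(d["image"][100:260,190:350,::-1],None,fx=3.7,fy=3.7,interpolation=cv2.INTER_CUBIC))
s=arm.read_state();print(s["clock"],s["position"],s["contact_force"],s["gripper_width"],s["joints"])
E
```

```text
12.125 [513.2938385  164.61639613 332.32585495] [-0.77150805  0.26267397  0.64703844] 51.386299202339096 [ 6.10947171e-01  1.79518572e-01 -5.50256356e-03 -6.31943619e-04
 -1.38765452e+00 -5.57060044e-01]
```

View pics/s10.png

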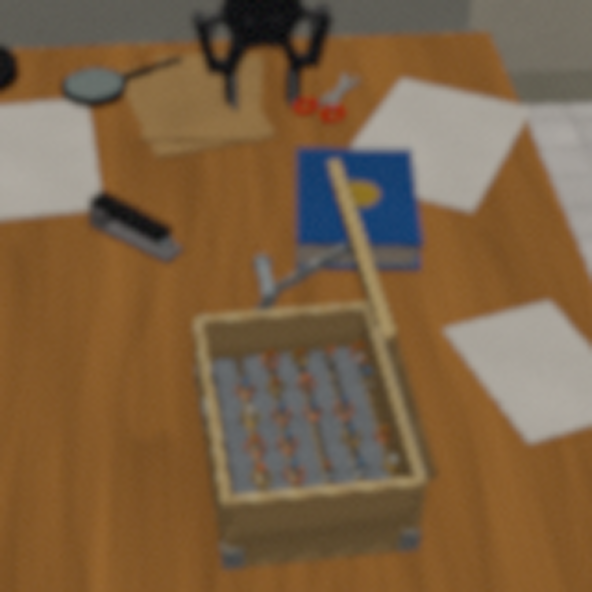

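Request:
drive_tool(plan=[[[0, -0.0415, 0], 0], [[0, -0.0415, 0], 0], [[0, -0.042, 0], 0], [[0.047, 0, 0], 0], [[0.047, 0, 0], 0], [[0.047, 0, 0], 0], [[0.047, 0, 0], 0], [[0, 0, 0], 0], [[0, 0, 0], 0]], fingers=1)

```text
clock: 13.25
position: [648.6, -16.0, 331.7]
ee_rot: [0.726, -0.688, -0.001, 0.001]
contact_force: [0.0, 0.5, -0.0]
gripper_width: -0.2
```

```bash
python3 - <<'E'
from h import *
np.set_printoptions(precision=2,suppress=True)
d=arm.get_image("side");cv2.imwrite("pics/s11.png",cv2.resize(d["image"][90:250,210:370,::-1],None,fx=3.7,fy=3.7,interpolation=cv2.INTER_CUBIC))
w=arm.get_image("wrist");cv2.imwrite("pics/w11.png",w["image"][:,:,::-1])
s=arm.read_state();print(s["clock"],s["position"],s["contact_force"],s["gripper_width"],s["joints"])
ey=np.array([-.0547,.9985,0]);ex=np.array([.9985,.0547,0]);Cc=np.array([541,-20.6,10.5])
for nm,px,y in(("near top",(190+388/3.7,100+330/3.7),-140),("far top",(190+336/3.7,100+160/3.7),140)):
    C,v=ray(d,px);t=((Cc-C)@ey+y)/(v@ey);X=C+v*t-Cc;q=np.array([X@ex,X[2]]);r=q-[100,100];print(nm,q,np.hypot(*r),np.arctan2(r[1],-r[0]))
E
```

```text
13.35 [648.82 -15.14 332.34] [0.57 0.4  0.74] 0.23232435328481804 [ 0.23  0.38  0.27 -0.   -1.46 -0.17]
near top [ 51.23 297.33] 203.26447892318666 1.3285093774902543
far top [ 53.86 289.48] 195.01799456321478 1.3319174546015324
```

View pics/s11.png

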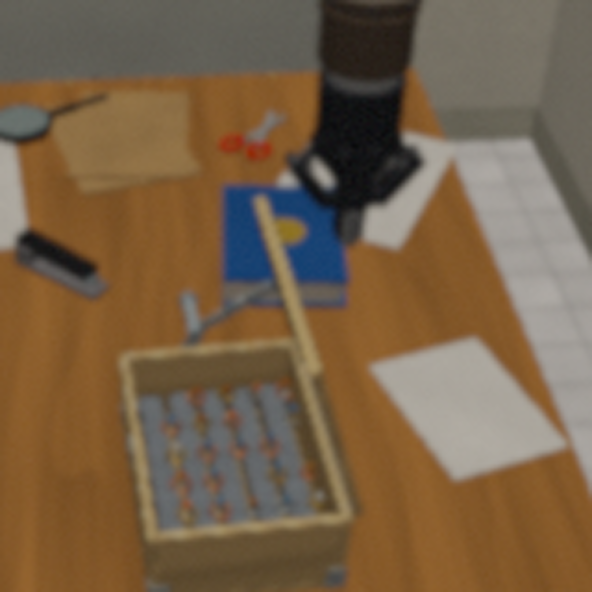

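View pics/w11.png

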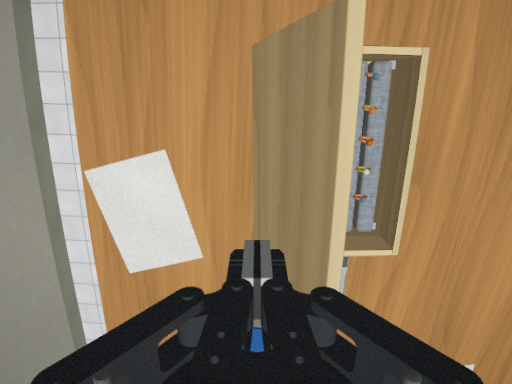

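Request:
drive_tool(plan=[[[0, 0, 0.03], 0], [[0, 0, 0.025], 0], [[0, 0.012, 0], 0], [[0, 0.012, 0], 0], [[0, 0, 0], 0], [[0, 0, 0], 0]])

```text
clock: 14.1
position: [625.3, -17.3, 279.6]
ee_rot: [0.726, -0.688, 0.001, -0.001]
contact_force: [-0.5, 0.3, 0.1]
gripper_width: 0.2
```

```bash
python3 - <<'E'
from h import *
np.set_printoptions(precision=2,suppress=True)
d=arm.get_image("side");cv2.imwrite("pics/s12.png",cv2.resize(d["image"][90:220,230:360,::-1],None,fx=4.5,fy=4.5,interpolation=cv2.INTER_CUBIC))
w=arm.get_image("wrist");cv2.imwrite("pics/w12.png",w["image"][:,:,::-1])
s=arm.read_state();P=s["position"];print(s["clock"],P,s["contact_force"])
for z in(-25,13): print(z,(proj(d,[P+[0,0,z]])[0]-[230,90])*4.5)
E
```

```text
14.2 [625.31 -17.37 278.8 ] [-0.55  0.34 -0.82]
-25 [294.1 382.7]
13 [297.15 344.59]
```

View pics/s12.png

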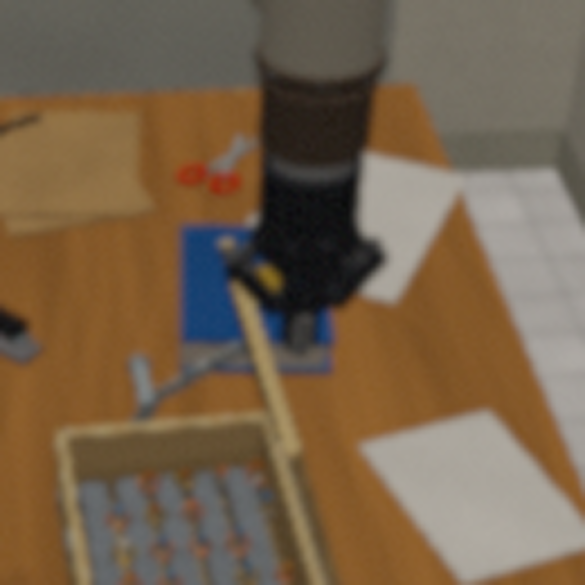

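View pics/w12.png

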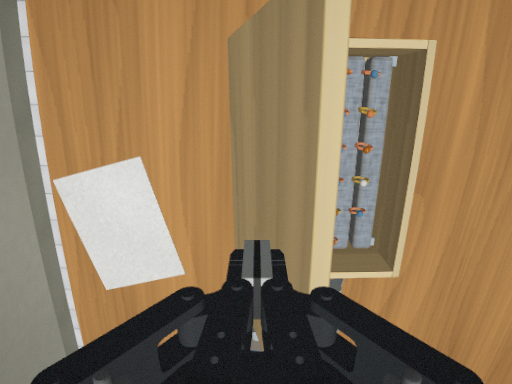

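The tip appears at (298,348) in the side crop, and my TCP+13 model predicts (297,345), so the offset is confirmed. The linkage passes above the lid's edge. Approaching the lid.

Request:
drive_tool(plan=[[[0, 0.004, 0], 0], [[0, 0.004, 0], 0], [[0, 0.003, 0], 0], [[0, 0.003, 0], 0], [[0, 0, 0], 0]])

```text
clock: 14.82
position: [612.2, -18.0, 278.5]
ee_rot: [0.726, -0.688, 0.001, -0.001]
contact_force: [5.7, 0.5, -1.1]
gripper_width: 0.1
```

```bash
python3 - <<'E'
import numpy as np
n=36;th=np.linspace(1.29,0.10,n+1);s=np.linspace(183,172,n+1)
x=100-s*np.cos(th)+12.5*np.sin(th);z=100+s*np.sin(th)+12.5*np.cos(th)
print("TCP start",541+x[0]+6.5,z[0]+10.5-13,"end",541+x[-1]+6.5,z[-1]+10.5-13)
r=[[0,round(a/1000,4),round(b/1000,4)] for a,b in zip(-np.diff(x),-np.diff(z))]
for i in range(0,n,12):print([[q,0] for q in r[i:i+12]]); print("after: x %.1f z %.1f th %.2f"%(541+x[i+12]+6.5,z[i+12]-2.5,th[i+12]))
E
```

```text
TCP start 608.7973181672259 276.79682768791827 end 477.6072012802649 127.10889972922976
[[[0, np.float64(0.0058), np.float64(0.0017)], 0], [[0, np.float64(0.0057), np.float64(0.0019)], 0], [[0, np.float64(0.0057), np.float64(0.002)], 0], [[0, np.float64(0.0056), np.float64(0.0022)], 0], [[0, np.float64(0.0055), np.float64(0.0024)], 0], [[0, np.float64(0.0054), np.float64(0.0026)], 0], [[0, np.float64(0.0053), np.float64(0.0028)], 0], [[0, np.float64(0.0052), np.float64(0.0029)], 0], [[0, np.float64(0.0051), np.float64(0.0031)], 0], [[0, np.float64(0.005), np.float64(0.0032)], 0], [[0, np.float64(0.0049), np.float64(0.0034)], 0], [[0, np.float64(0.0047), np.float64(0.0036)], 0]]
after: x 544.8 z 245.1 th 0.89
[[[0, np.float64(0.0046), np.float64(0.0037)], 0], [[0, np.float64(0.0045), np.float64(0.0038)], 0], [[0, np.float64(0.0044), np.float64(0.004)], 0], [[0, np.float64(0.0042), np.float64(0.0041)], 0], [[0, np.float64(0.0041), np.float64(0.0043)], 0], [[0, np.float64(0.0039), np.float64(0.0044)], 0], [[0, np.float64(0.0038), np.float64(0.0045)], 0], [[0, np.float64(0.0036), np.floa
[... 178 characters left out ...]
oat64(0.0029), np.float64(0.005)], 0]]
after: x 499.0 z 192.2 th 0.50
[[[0, np.float64(0.0028), np.float64(0.0051)], 0], [[0, np.float64(0.0026), np.float64(0.0052)], 0], [[0, np.float64(0.0024), np.float64(0.0052)], 0], [[0, np.float64(0.0022), np.float64(0.0053)], 0], [[0, np.float64(0.0021), np.float64(0.0054)], 0], [[0, np.float64(0.0019), np.float64(0.0054)], 0], [[0, np.float64(0.0017), np.float64(0.0055)], 0], [[0, np.float64(0.0015), np.float64(0.0055)], 0], [[0, np.float64(0.0013), np.float64(0.0056)], 0], [[0, np.float64(0.0011), np.float64(0.0056)], 0], [[0, np.float64(0.001), np.float64(0.0056)], 0], [[0, np.float64(0.0008), np.float64(0.0056)], 0]]
after: x 477.6 z 127.1 th 0.10
```

Request:
drive_tool(plan=[[[0, 0.0058, 0.0017], 0], [[0, 0.0057, 0.0019], 0], [[0, 0.0057, 0.002], 0], [[0, 0.0056, 0.0022], 0], [[0, 0.0055, 0.0024], 0], [[0, 0.0054, 0.0026], 0]])

```text
clock: 15.58
position: [576.9, -20.1, 265.7]
ee_rot: [0.726, -0.688, 0.0, -0.0]
contact_force: [1.7, 0.2, 4.5]
gripper_width: 0.2
```

```bash
python3 - <<'E'
from h import *
d=arm.get_image("side");cv2.imwrite("pics/s13.png",cv2.resize(d["image"][90:220,230:360,::-1],None,fx=4.5,fy=4.5,interpolation=cv2.INTER_CUBIC))
s=arm.read_state();print(s["clock"],s["position"],s["contact_force"])
E
```

```text
15.625 [575.93700138 -20.13798081 265.24402184] [ 0.58069064 -0.20068669  2.71957661]
```

View pics/s13.png

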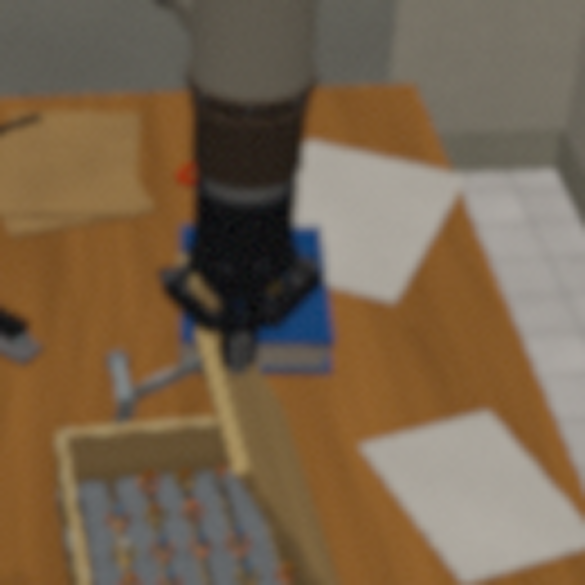

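The lid is following: its near edge moved from (290,450) to (240,470) in the crop, with the tip on its outer face. Continuing.

Request:
drive_tool(plan=[[[0, 0.0053, 0.0028], 0], [[0, 0.0052, 0.0029], 0], [[0, 0.0051, 0.0031], 0], [[0, 0.005, 0.0032], 0], [[0, 0.0049, 0.0034], 0], [[0, 0.0047, 0.0036], 0]])

```text
clock: 16.38
position: [546.7, -21.6, 246.1]
ee_rot: [0.726, -0.688, -0.0, 0.0]
contact_force: [1.3, -0.2, 4.1]
gripper_width: -0.2
```

Request:
drive_tool(plan=[[[0, 0.0046, 0.0037], 0], [[0, 0.0045, 0.0038], 0], [[0, 0.0044, 0.004], 0], [[0, 0.0042, 0.0041], 0], [[0, 0.0041, 0.0043], 0], [[0, 0.0039, 0.0044], 0]])

```text
clock: 17.12
position: [521.1, -23.0, 221.7]
ee_rot: [0.726, -0.688, -0.0, 0.0]
contact_force: [-0.1, 0.7, 3.8]
gripper_width: 0.5
```

Request:
drive_tool(plan=[[[0, 0.0038, 0.0045], 0], [[0, 0.0036, 0.0046], 0], [[0, 0.0034, 0.0047], 0], [[0, 0.0033, 0.0048], 0], [[0, 0.0031, 0.0049], 0], [[0, 0.0029, 0.005], 0]])

```text
clock: 17.88
position: [501.1, -24.1, 193.2]
ee_rot: [0.726, -0.688, -0.0, 0.0]
contact_force: [-0.5, -0.0, 3.1]
gripper_width: 0.0
```

```bash
python3 - <<'E'
from h import *
d=arm.get_image("side");cv2.imwrite("pics/s14.png",cv2.resize(d["image"][90:260,210:350,::-1],None,fx=3.5,fy=3.5,interpolation=cv2.INTER_CUBIC))
s=arm.read_state();print(s["clock"],s["position"],s["contact_force"])
E
```

```text
17.925 [500.48552644 -24.09031959 192.43147074] [ 0.36283723 -0.34139981  1.62415582]
```

View pics/s14.png

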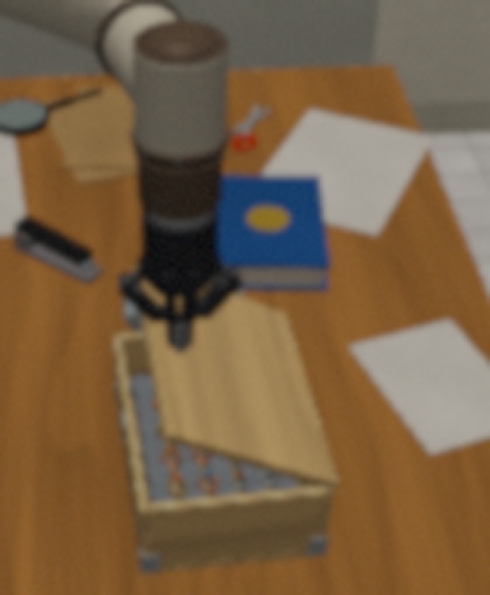

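The lid is at about 0.5 rad and lowering smoothly. Next batch, then I'll creep.

Request:
drive_tool(plan=[[[0, 0.0028, 0.0051], 0], [[0, 0.0026, 0.0052], 0], [[0, 0.0024, 0.0052], 0], [[0, 0.0022, 0.0053], 0], [[0, 0.0021, 0.0054], 0], [[0, 0.0019, 0.0054], 0]])

```text
clock: 18.68
position: [487.2, -24.8, 161.5]
ee_rot: [0.726, -0.688, -0.0, 0.0]
contact_force: [-0.9, -0.7, 3.5]
gripper_width: 0.3
```

Request:
drive_tool(plan=[[[0, 0.0017, 0.0055], 0], [[0, 0.0015, 0.0055], 0], [[0, 0.0013, 0.0055], 0], [[0, 0.0011, 0.005], 0], [[0, 0.001, 0.004], 0], [[0, 0, 0.003], 0], [[0, 0, 0.002], 0], [[0, 0, 0], 0]])

```text
clock: 19.68
position: [481.1, -25.1, 131.3]
ee_rot: [0.726, -0.688, 0.0, -0.0]
contact_force: [0.1, -0.2, -0.0]
gripper_width: 0.0
```

Request:
drive_tool(plan=[[[0, 0, 0.002], 0], [[0, 0, 0.002], 0], [[0, 0, 0.002], 0], [[0, 0, 0.002], 0], [[0, 0, 0.002], 0], [[0, 0, 0.002], 0], [[0, 0, 0.001], 0], [[0, 0, 0], 0]])

```text
clock: 20.68
position: [481.2, -25.1, 118.4]
ee_rot: [0.726, -0.688, 0.0, -0.0]
contact_force: [0.9, -0.8, 0.1]
gripper_width: -0.1
```

```bash
python3 - <<'E'
from h import *
d=arm.get_image("side");cv2.imwrite("pics/s15.png",cv2.resize(d["image"][90:260,210:350,::-1],None,fx=3.5,fy=3.5,interpolation=cv2.INTER_CUBIC))
s=arm.read_state();print(s["clock"],s["position"],s["contact_force"])
E
```

```text
20.725 [481.32962456 -25.033471   118.42415357] [ 0.40097462  0.07927577 -0.28347727]
```

View pics/s15.png

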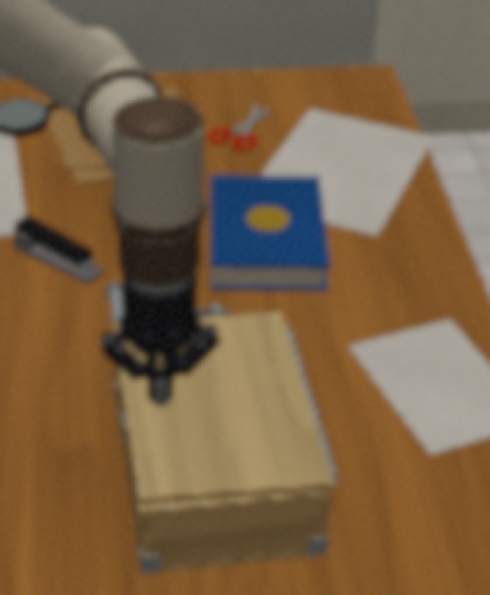

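Nearly shut. Moving 8 mm toward the front point and creeping down 1 mm per row.

Request:
drive_tool(plan=[[[0, 0.004, 0], 0], [[0, 0.004, 0], 0], [[0, 0, 0.001], 0], [[0, 0, 0.001], 0], [[0, 0, 0.001], 0], [[0, 0, 0.001], 0], [[0, 0, 0], 0], [[0, 0, 0], 0]])

```text
clock: 21.72
position: [473.3, -25.5, 114.5]
ee_rot: [0.726, -0.688, 0.0, -0.0]
contact_force: [0.1, 0.2, -0.4]
gripper_width: -0.0
```

Request:
drive_tool(plan=[[[0, 0, 0.001], 0], [[0, 0, 0.001], 0], [[0, 0, 0], 0], [[0, 0, 0], 0]])

```text
clock: 22.22
position: [473.2, -25.5, 112.5]
ee_rot: [0.726, -0.688, 0.0, -0.0]
contact_force: [-0.1, 0.7, 1.1]
gripper_width: 0.1
```

Request:
drive_tool(plan=[[[0, 0, 0.0005], 0], [[0, 0, 0.0005], 0], [[0, 0, 0], 0], [[0, 0, 0], 0]])

```text
clock: 22.72
position: [473.2, -25.5, 112.3]
ee_rot: [0.726, -0.688, 0.0, -0.0]
contact_force: [-1.8, 1.5, 7.1]
gripper_width: -0.0
```

On the seal now: z stopped at 112.3 with 7.1 N. Adding a little.

Request:
drive_tool(plan=[[[0, 0, 0.0003], 0], [[0, 0, 0], 0], [[0, 0, 0], 0]])

```text
clock: 23.1
position: [473.2, -25.5, 112.3]
ee_rot: [0.726, -0.688, 0.0, -0.0]
contact_force: [-2.1, 1.1, 7.6]
gripper_width: -0.0
```

```bash
python3 - <<'E'
from h import *
for i in range(4):
    arm.get_image("top");s=arm.read_state();print(s["clock"],s["position"],s["contact_force"])
E
```

```text
23.15 [473.19740468 -25.55025406 112.30013122] [-1.81878986  1.93064692  8.80658592]
23.2 [473.18626665 -25.53867994 112.27714101] [-2.74061525  0.81559056  8.9752603 ]
23.25 [473.20940296 -25.52798431 112.29567338] [-1.7535388   1.12643898  8.27380235]
23.3 [473.19224187 -25.54709864 112.29002046] [-2.51675517  1.21869287  7.73927171]
```

Request:
drive_tool(plan=[[[0, 0, 0.0003], 0], [[0, 0, 0], 0], [[0, 0, 0], 0], [[0, 0, 0], 0]])

```text
clock: 23.8
position: [473.2, -25.5, 112.3]
ee_rot: [0.726, -0.688, 0.0, -0.0]
contact_force: [-2.5, 1.8, 10.5]
gripper_width: 0.1
```

```bash
python3 - <<'E'
from h import *
F=[]
for i in range(8):
    arm.get_image("top");s=arm.read_state();F.append(s["contact_force"])
F=np.array(F);print(s["clock"],s["position"],F.mean(0),F.std(0),np.linalg.norm(F,axis=1))
E
```

```text
24.2 [473.19415422 -25.55088052 112.26814472] [-3.0496495   1.66107813  9.66581849] [0.46378027 0.36152243 0.63437585] [ 9.71124624 10.5285069  10.04045861 11.01657435  9.74860905 11.11971498
 10.31325614  9.87452949]
```

The mean is about 10.3 N and steady. I'll hold another second and check that the lid is flush.

Request:
drive_tool(plan=[[[0, 0, 0], 0], [[0, 0, 0], 0], [[0, 0, 0], 0], [[0, 0, 0], 0], [[0, 0, 0], 0], [[0, 0, 0], 0], [[0, 0, 0], 0], [[0, 0, 0], 0]])

```text
clock: 25.2
position: [473.2, -25.6, 112.3]
ee_rot: [0.726, -0.688, 0.0, -0.0]
contact_force: [-2.2, 1.5, 9.5]
gripper_width: 0.0
```

```bash
python3 - <<'E'
from h import *
d=arm.get_image("side");cv2.imwrite("pics/s16.png",cv2.resize(d["image"][155:260,220:330,::-1],None,fx=5.5,fy=5.5,interpolation=cv2.INTER_CUBIC))
s=arm.read_state();print(s["clock"],s["position"],s["contact_force"])
E
```

```text
25.25 [473.20399565 -25.53450636 112.27546431] [-3.05603978  1.52920689  9.56338611]
```

View pics/s16.png

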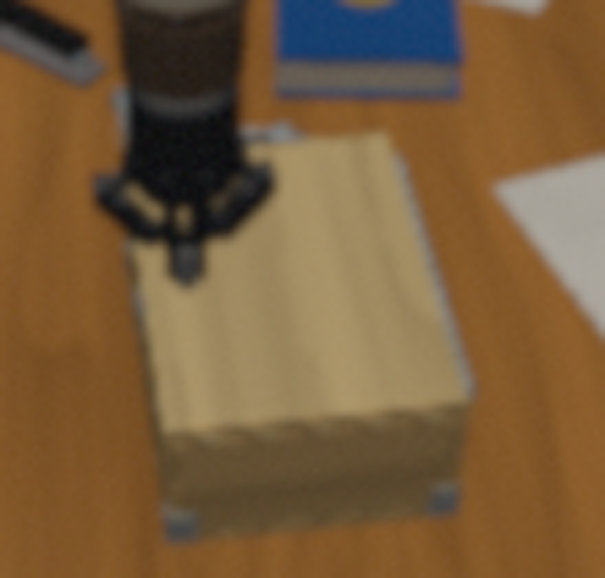

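The lid is flush on the rim, with no wedge gap along its near edge. Lifting off.

Request:
drive_tool(plan=[[[0, 0, -0.002], 0], [[0, 0, -0.005], 0], [[0, 0, -0.02], 0], [[0, 0, -0.04], 0], [[0, 0, -0.04], 0], [[0, 0, -0.04], 0], [[0, 0, 0], 0], [[0, 0, 0], 0], [[0, 0, 0], 0]])

```text
clock: 26.38
position: [472.1, -25.7, 256.5]
ee_rot: [0.726, -0.688, -0.001, 0.001]
contact_force: [-0.1, -0.6, -0.5]
gripper_width: 0.4
```

```bash
python3 - <<'E'
from h import *
np.set_printoptions(precision=1,suppress=True)
d=arm.get_image("side");cv2.imwrite("pics/s17.png",cv2.resize(d["image"][120:270,200:350,::-1],None,fx=4,fy=4,interpolation=cv2.INTER_CUBIC))
w=arm.get_image("wrist");cv2.imwrite("pics/w17.png",w["image"][:,:,::-1])
s=arm.read_state();print(s["clock"],s["position"],s["contact_force"],s["joint_vel"])
ey=np.array([-.0547,.9985,0]);ex=np.array([.9985,.0547,0]);Cc=np.array([541,-20.6,10.5])
for h in(112.5,116.5):
  X=[Cc+ex*a+ey*b+[0,0,h] for a,b in((-100,140),(-100,-140),(100,-140))]
  print(h,(proj(d,X)-[200,120]+.5)*4, proj(w,X))
E
```

```text
26.475 [472.4 -25.7 256.8] [ 0.  -0.6  0.3] [-0. -0.  0.  0.  0.  0.]
112.5 [[169.8 251.9]
 [198.1 453.6]
 [422.3 432.7]] [[281.7 296.1]
 [290.   26.6]
 [ 64.7  31.8]]
116.5 [[169.7 248.9]
 [198.  450.5]
 [422.6 429.6]] [[281.9 298.3]
 [290.5  25.7]
 [ 62.   31. ]]
```

View pics/s17.png

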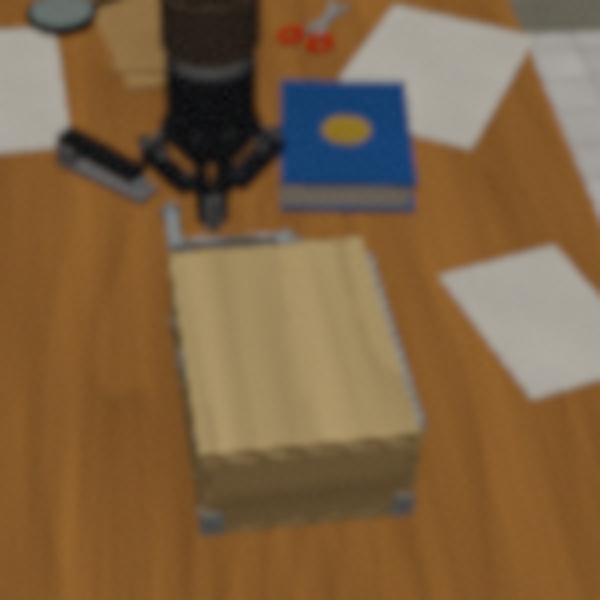

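View pics/w17.png

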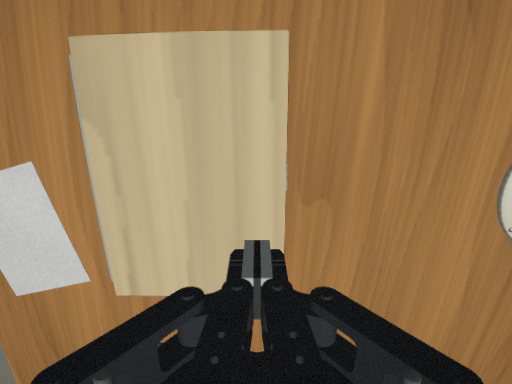

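The lid corners are at about (172,255) and (203,456), against (170,252) and (198,454) predicted for shut. The arm is clear, forces read zero and the bystanders haven't moved. Handing in.

```bash
python3 -c "
from bench import arm
print(arm.job_done())"
```

```text
the job is handed in; nothing more can be done
None
```

I unlocked the stay, lowered the lid, pressed it shut and handed the job in at about 26.5 s. It gives no verdict, so the result rests on my own checks.

- **Unlocking:** I gripped the stay's knob and carried it along its arc to about 66°, which is a knee angle of about 0.55–0.6 rad. In the images the lid was then still up at about 1.3 rad.
- **Lowering:** I pushed the lid down from its outer face with closed fingers. It turned at about 0.25 rad/s, with 2–6 N of force in the readings.
- **Pressing:** I pressed within a few mm of the lid's front point. The force built from 7 N to a steady 9.5–10.5 N (about 10.3 N mean), which I held for over a second.
- **Final look:** After lifting off, the lid corners match the shut position to about 1 pixel in the side view. The robot is well clear with no contact force. The book and stapler have not visibly moved; the ring tray and notepad were never near the arm's path, but I did not check them in the last pictures.

**Disagreements:**
- **Fingertip position:** the fingertips were about 13 mm above the reported TCP, not 25 mm ahead of it. My first grasp therefore closed above the knob without touching it. I confirmed the offset in two views and corrected for it. The second grasp, at 12 mm opening, was redone deeper.
- **Grip width:** the gripper read about 12.5 mm on the 14 mm knob, but the grip held.
- **Case position:** the case's x position differed by about 3–4 mm between the views.

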